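# Feel out the open slot for the sandwich lifter

## Task

Take the wooden sandwich lifter out of its stand, lay it flat on the counter with its rib up, let go, and take it again by the rib. Then, holding it level, try it gently in the slots of the low rack: two of them are choked inside and the lifter jams early, so feel for the one that lets it through, push it home there to the back, rib up, and leave it. Do not disturb the jar, muffin cup, glass container or grinder.

Things in the scene. Friction and masses are not known exactly. Their poses are not given: they have to be found in the camera images.
- lifter: Beech sandwich lifter, about 90 g: flat blade 140 (x) x 60 (y) x 8 (z) mm with an upright rib on its top face. Origin: centre of the blade's underside; +x to the front edge (x = +70), +z out of the top face. Rib: x = -70 to -30, on the centre line, 12 mm thick (along y), its top 40 mm above the underside. Centre of mass near x = -8. It starts standing in the stand.
- blade: The flat blade of the lifter, one rigid piece with the rib; same origin and axes as the lifter.
- grip (a point): Middle of the lifter's rib, 28 mm above the blade's underside, 50 mm behind the blade's centre: the place to hold it for trying the slots.
- tip (a point): Middle of the blade's front edge (x = +70 mm, half way up its thickness).
- stand: Fixed bamboo stand, 60 (x) x 110 (y) x 24 (z) mm, origin at the centre of its underside; a groove along y through its middle, 10 mm wide, floor 6 mm above the counter. The lifter starts in it on its long edge y = -30, its +y up (leaning up to about 0.1 rad), the upper edge 66 mm above the counter, rib pointing away from the robot, plain underside towards it.
- rack: Fixed low bamboo rack on the counter, 100 (x) x 244 (y) x 26 (z) mm, origin at the centre of its underside. Three slots side by side open at its -x side (towards the robot), each 68 mm wide, from the counter up to 14 mm, 10 mm walls between (a dark inlay on the roof over each wall); centres at y = -78, 0, +78; mouths at x = -50, back wall at x = +32 (82 mm deep).
- mouth_r (a point): Middle of the mouth of the slot at rack y = -78 mm, 7 mm above the counter; slide in along the rack's +x. In two of the three slots, changing from run to run and not seen from outside, a rigid filler 18 to 33 mm behind the mouth leaves only 5 mm over the counter, so the 8 mm blade jams there; the third is clear to the back wall.
- mouth_m (a point): The same for the slot at rack y = 0.
- mouth_l (a point): The same for the slot at rack y = +78 mm.
- food_jar: Bystander: loose stainless food jar, diameter 80, height 120 mm, origin under its centre.
- muffin_cup: Bystander: loose teal silicone muffin cup, diameter 68, height 34 mm, origin under its centre.
- glass_container: Bystander: loose round glass container with white clip lid, diameter 140 over the clips, height 67 mm, origin under its centre.
- grinder: Bystander: loose steel push-button pepper grinder, diameter 48, height 140 mm, origin under its centre.
Things that resemble listed ones, but are neither listed nor needed, are in the scene too. What is shaped like the lifter but blue or green is not meant.

How it is judged:
By the outcome, as a careful person would: the job done as asked, in the order asked, and still so for the second after the job is handed in, with the robot touching nothing.
It also fails if it takes over 72 s, if anything falls off the work surface, if the arm or the gripper's body presses on something with over 40 N, if the wrist force passes 120 N, or if a joint passes its speed limit or range.

## Robot

A 6-joint arm with a two-finger parallel gripper is mounted at the origin on the work surface. World frame = base frame: x ahead of the robot, y to its left, z up, the work surface at z = 0. Lengths are in m, angles in rad, forces in N, time in s.
With the tool pointing down it reaches from about 0.35 to 0.775 m from the base axis. Payload 5.5 kg.
Tool frame: the origin (TCP) lies at the very end of the fingers, on their centre line; the grasp point (between the pads) lies 19 mm behind it (env.grip_point_offset is the distance from the TCP to the grasp point, in m); z points along the fingers, y is the line along which they close (so a half turn about z gives the same grasp; the last joint's range is limited). The gripper opens to 85 mm and grips with 20 to 120 N. Pads are 22 mm wide; open, the fingers measure 114 mm over their backs; the gripper's body (76 mm by 85 mm) begins 54 mm behind the grasp point. The pads swing forward as they close: fully open they stand 13 mm farther back than shut.
Start: joints at [0.96, 0.313, 0.046, 1.304, 0, 1.431], TCP at [0.261, 0.512, 0.194] pointing down, gripper open.
Joint ranges: [-2.76, 2.76], [-0.86, 1.69], [-1.03, 1.26], [-2.2, 2.34], [-1.47, 1.5], [-3.14, 3.14]. Speed limits (rad/s): [2.57, 2.57, 3.14, 3.14, 3.14, 3.14].

## Interface

Orientations are given as a unit quaternion [w, x, y, z].
In Python, from workcell import sensors, imaging, workorder, env gives the robot as it stands.
- The arm moves only by the shell command python3 -m handwheel 'ROWS' [FORCE]. ROWS is JSON, a list of rows, each a list of 5 numbers: the shift along the tool's x, y, z in mm, then the turn about the tool's z in rad, then the opening, from 0 (shut) to 1 (fully open). A call has 1 to 8 rows; each row is the pose to reach, as a shift and turn from the pose commanded when the call began, along the tool's axes at that moment; what a row does not reach only later rows make up. A row lasts 1/10 s, in which the tool goes at most 50 mm and 8.59 degrees, less where a joint would pass 70% of its speed; a pose out of reach is approached as far as the arm can. A call with a gripper value outside its range is refused whole. The fingers move at their own pace and stop on an object; FORCE is the grip in N (left out, the last holds). Time passes only in rows, so rows that repeat a pose let the fingers close. It gives the time, the measured TCP pose, the force, the opening and the grip force at its end, in the units of the state.
- sensors.get_state(): the state, without advancing time (a new reading comes with each control period).
- imaging.read_camera(name): name is "scene" or "side" or "wrist"; returns a dict with "color" (420x560x3 uint8, blue, green, red), "z_map" (420x560 float32, m along the optical axis (not along the pixel's ray), 0 where there is no reading), "fx", "fy", "cx", "cy" (pixels), "xyz" and "rotation" of the camera in the world. Camera axes: x right, y down, z forward; pixel columns grow to the right and rows downward; lengths in m; the calibration is good to about 2 mm. A picture is of the moment at which its call begins.
- workorder.hand_in(): hands the job in; it is judged then, once.
The state is a dict: "clock": time; "joint_pos": joint angles; "qvel": joint speeds; "tau": joint torques, N m; "tcp_pos": TCP position; "orientation": TCP orientation; "wrist_force": force on the tool from outside, world axes, zero at the start; "ft_torque": the same for the moment, N m; "finger_gap": finger opening in m; "grip_force": force on a finger pad.
Only numpy, scipy, OpenCV 4.12 (cv2) and the standard library are available. Lean on these libraries where they do the work, as an engineer would, in place of code of your own. Each camera call takes 0.05 s, during which the arm holds its last target. There are 200 camera calls.

## Working session

There is one attempt and no reset: what is moved stays moved. The work goes in short steps, Python scripts to look and compute and a shell command to move; the robot and the scene stay as the last step left them, time stands still between calls to the robot, and variables do not carry over. Pictures are saved under pics/ and viewed, at most 10 in all, crops included, and the job is handed in when it is done.

```bash
ls; mkdir -p pics
cat > h.py <<'E'
import numpy as np, cv2
from workcell import sensors, imaging, workorder, env
def cam(n):
    d=imaging.read_camera(n); R=np.array(d['rotation'],float)
    if R.size==4:
        from scipy.spatial.transform import Rotation as Ro
        R=Ro.from_quat(np.roll(R,-1)).as_matrix()
    d['R']=R.reshape(3,3); d['t']=np.array(d['xyz']); return d
def cloud(d):
    v,u=np.mgrid[:420,:560]; z=d['z_map']
    p=np.stack([(u-d['cx'])/d['fx']*z,(v-d['cy'])/d['fy']*z,z],-1)
    return p@d['R'].T+d['t']
def ray(d,u,v,h):
    r=d['R']@np.array([(u-d['cx'])/d['fx'],(v-d['cy'])/d['fy'],1]); return d['t']+r*(h-d['t'][2])/r[2]
E
python3 - <<'E'
from h import *
a=cam('scene');b=cam('side')
np.savez('c0.npz',**{k+n:d[k] for n,d in(('a',a),('b',b)) for k in('color','z_map','R','t','fx','fy','cx','cy')})
cv2.imwrite('pics/scene0.png',a['color']);cv2.imwrite('pics/side0.png',b['color'])
for d in(a,b):print(d['t'],d['R'],d['fx'],d['cx'],d['cy'])
print(sensors.get_state())
E
```

```text
pics
[1.25658042 0.08690113 0.90275243] [[-0.25778836  0.71986102 -0.64447287]
 [ 0.96616385  0.18617446 -0.17851187]
 [-0.00851935 -0.66868467 -0.7434973 ]] 419.8398278837527 277.30875707619 195.91171220986956
[ 0.29623199 -1.02293008  0.7712175 ] [[ 0.96523229 -0.177677    0.19172246]
 [-0.26066959 -0.59972683  0.75655739]
 [-0.01944174 -0.78022985 -0.6251907 ]] 422.53340314352175 277.88354757842893 209.7967255958438
{'clock': 0.1, 'joint_pos': array([ 9.60384729e-01,  3.13942105e-01,  4.51150082e-02,  1.30357682e+00,
       -1.42340864e-05,  1.43117737e+00]), 'qvel': array([ 0.00039571, -0.00134398,  0.00286944,  0.00027685, -0.00080126,
        0.00030284]), 'tau': array([ 3.29463452e-03, -4.81726134e+01,  2.99243617e+01,  1.27091078e-02,
        1.30259903e-05,  9.35039566e-06]), 'tcp_pos': array([0.2605529 , 0.51202542, 0.19359768]), 'orientation': array([-2.87797855e-04,  2.33228313e-01,  9.72421672e-01, -7.50541840e-04]), 'wrist_force': array([ 0.40472093, -0.19851274,  1.33447927]), 'ft_torque': array([ 0.00954331, -0.05265267,  0.02421178]), 'grip_force': 0.0, 'finger_gap': 0.08568942993831802}
```

View pics/scene0.png

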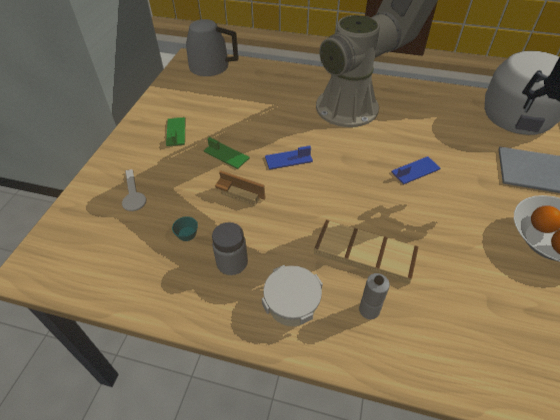

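View pics/side0.png

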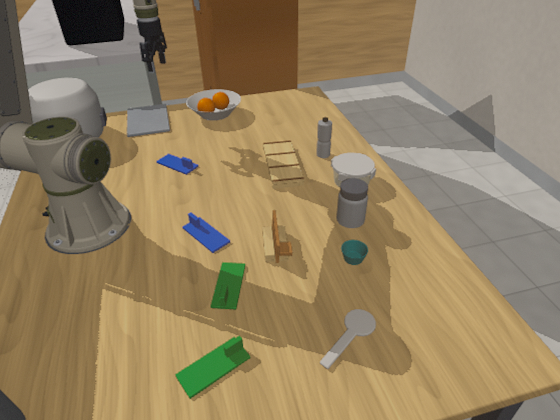

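The wooden (brown) lifter is in the stand at scene (240,187) and side (278,240). The other lifter shapes are blue at scene (290,158) and (415,170) and green at (176,131) and (226,152), so they are excluded by colour. The rack is at scene (367,250). I'll confirm the lifter with an enlarged crop and measure it.

Run:
```python
from h import *
c=np.load('c0.npz')
A={k:c[k+'a'] for k in('color','z_map','R','t','fx','fy','cx','cy')};B={k:c[k+'b'] for k in A}
im=np.hstack([cv2.resize(A['color'][155:215,200:280],(400,300),interpolation=2),cv2.resize(B['color'][200:275,240:340],(400,300),interpolation=2)])
im2=np.hstack([cv2.resize(A['color'][210:285,310:420],(400,273),interpolation=2),cv2.resize(B['color'][130:198,250:350],(400,273),interpolation=2)])
cv2.imwrite('pics/crop0.png',np.vstack([im,im2]))
for n,d,box in(('scene',A,(155,215,200,280)),('side',B,(200,275,240,340))):
    P=cloud(d); v0,v1,u0,u1=box
    p=P[v0:v1,u0:u1].reshape(-1,3); hsv=cv2.cvtColor(d['color'],cv2.COLOR_BGR2HSV)[v0:v1,u0:u1].reshape(-1,3)
    k=(p[:,2]>.012)&(p[:,2]<.1); q=p[k]
    print(n,k.sum(),q.min(0),q.max(0))
    for lo,hi in((.015,.03),(.03,.045),(.045,.058),(.058,.08)):
        s=q[(q[:,2]>lo)&(q[:,2]<=hi)]; 
        if len(s)>5:
            (x,y),(w,h),an=cv2.minAreaRect((s[:,:2]*1000).astype(np.float32)); print(lo,len(s),round(x),round(y),round(w),round(h),round(an,1), s[:,2].max())
            print('  ',np.round(cv2.boxPoints(((x,y),(w,h),an))).tolist())
for n,d,box in(('scene',A,(210,285,310,420)),('side',B,(130,198,250,320))):
    P=cloud(d); v0,v1,u0,u1=box
    p=P[v0:v1,u0:u1].reshape(-1,3); s=p[(p[:,2]>.019)&(p[:,2]<.032)]
    (x,y),(w,h),an=cv2.minAreaRect((s[:,:2]*1000).astype(np.float32)); print('rack',n,len(s),x,y,w,h,an,np.median(s[:,2]));print(cv2.boxPoints(((x,y),(w,h),an)).round().tolist())
```

```text
scene 926 [ 0.34113662 -0.3267368   0.01223741] [ 0.52507311 -0.16062169  0.07104019]
0.015 323 504 -231 139 33 83.8 0.029903396125553483
   [[480.0, -298.0], [513.0, -301.0], [528.0, -164.0], [495.0, -160.0]]
0.03 262 506 -233 141 38 80.7 0.044977276922661846
   [[477.0, -299.0], [514.0, -305.0], [536.0, -166.0], [499.0, -160.0]]
0.045 137 492 -231 142 10 82.0 0.05799623288883249
   [[477.0, -301.0], [487.0, -302.0], [507.0, -162.0], [497.0, -160.0]]
0.058 169 490 -230 139 13 79.2 0.07104019093109326
   [[471.0, -298.0], [483.0, -300.0], [509.0, -163.0], [497.0, -161.0]]
side 897 [ 0.447487   -0.30438192  0.0120581 ] [ 0.68198783 -0.16242011  0.07459993]
0.015 475 565 -237 238 131 2.0 0.02993838953551531
   [[444.0, -176.0], [448.0, -306.0], [687.0, -298.0], [682.0, -167.0]]
0.03 207 576 -241 127 207 89.4 0.043939359703520475
   [[472.0, -304.0], [679.0, -306.0], [680.0, -179.0], [473.0, -177.0]]
0.045 54 558 -198 245 106 28.3 0.057829223949920294
   [[425.0, -209.0], [475.0, -303.0], [691.0, -186.0], [641.0, -93.0]]
0.058 139 552 -196 239 111 28.7 0.07459992951411243
   [[421.0, -205.0], [474.0, -302.0], [684.0, -188.0], [631.0, -90.0]]
rack scene 3290 607.6058349609375 138.06692504882812 244.5187530517578 105.15530395507812 83.74552917480469 0.0259674076939439
[[542.0, 22.0], [647.0, 11.0], [673.0, 254.0], [569.0, 265.0]]
rack side 1250 649.1548461914062 131.82528686523438 251.0730438232422 186.1629180908203 83.35018157958984 0.024279748261431477
[[542.0, 18.0], [727.0, -4.0], [756.0, 246.0], [571.0, 267.0]]
```

View pics/crop0.png

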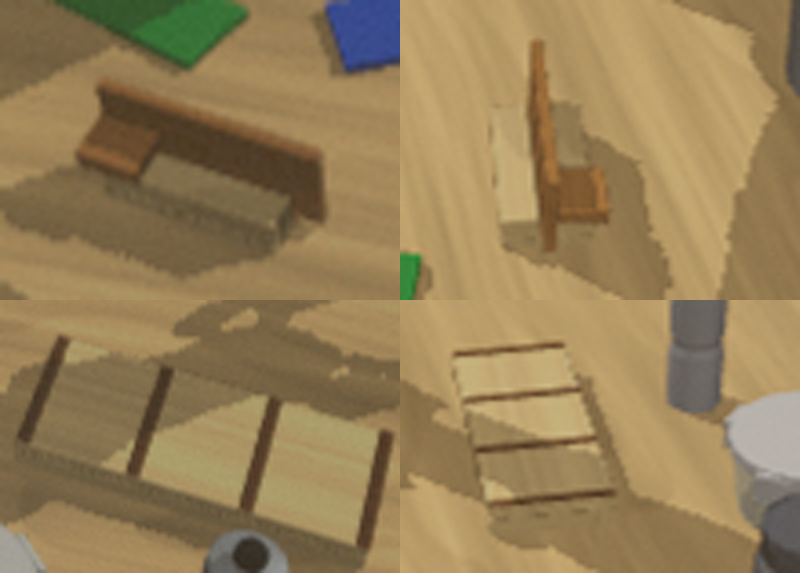

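The crop confirms the brown wooden lifter. It stands in the stand groove with its rib facing the far side at its −y end, and its top edge runs from scene (220,171) to (264,185). The rack's four inlays show clearly, with rack yaw about −6°.

```bash
cat >> h.py <<'E'
from scipy.spatial.transform import Rotation as Ro
def go(x,y,z,yang):
    "print shift/turn to put TCP at x,y,z (mm) with tool y axis at yang deg (tool down)"
    s=sensors.get_state(); q=s['orientation']; R=Ro.from_quat(np.roll(q,-1)).as_matrix()
    d=R.T@(np.array([x,y,z])-s['tcp_pos']*1000); cur=np.degrees(np.arctan2(R[1,1],R[0,1]))
    t=(cur-yang+180)%360-180
    print('shift',d.round(1),'turn',round(np.radians(t),3),'cur',cur.round(1),'tcp',(s['tcp_pos']*1000).round(1),'F',s['wrist_force'].round(1),'gap',round(s['finger_gap']*1000,1),'clk',round(s['clock'],2),'q',s['joint_pos'].round(2))
E
python3 - <<'E'
from h import *
c=np.load('c0.npz')
A={k:c[k+'a'] for k in('color','z_map','R','t','fx','fy','cx','cy')};B={k:c[k+'b'] for k in A}
pr=lambda *a:print(*[x.round(3) if hasattr(x,'round') else x for x in a])
# brown mask
for n,d,(v0,v1,u0,u1) in(('a',A,(155,215,205,275)),('b',B,(200,275,255,300))):
    h=cv2.cvtColor(d['color'],cv2.COLOR_BGR2HSV)[v0:v1,u0:u1]
    m=(h[...,0]<15)&(h[...,1]>130); 
    nb,l,st,_=cv2.connectedComponentsWithStats(m.astype(np.uint8)); k=1+st[1:,4].argmax()
    vs,us=np.where(l==k); us+=u0;vs+=v0; print(n,st[k])
    if n=='a':
        tops=np.array([[u,vs[us==u].min()-.5] for u in range(us.min()+3,us.max()-1)])
        p=np.array([ray(d,u,v,.066) for u,v in tops]); L=cv2.fitLine(p[:,:2].astype(np.float32)*1000,cv2.DIST_HUBER,0,.1,.01).ravel()
        print('far top edge line',L,np.degrees(np.arctan2(L[1],L[0])),'ends',p[0].round(3),p[-1].round(3))
    else:
        for u in (us.min(),):
            pass
        i=vs.argmin(); pr('side top pix',us[i],vs[i],ray(d,us[i],vs[i],.066))
        for r in range(vs.min(),vs.max(),6):
            w=us[vs==r]; pr(r,w.min(),w.max(),ray(d,w.min()-.5,r,.066))
for n,u,v,h in(('blue1',290,158,.004),('blue1L',266,160,.0),('blue1R',312,158,0),('green',226,152,.004),('greenR',248,158,0),('jar',229,237,.12),('glass',293,285,.067),('muffin',185,226,.034),('grinder',379,281,.14)):
    pr(n,ray(A,u,v,h)[:2])
# rack inlays by dark colour
for n,d,(v0,v1,u0,u1) in(('a',A,(215,280,312,420)),('b',B,(135,190,258,308))):
    P=cloud(d)[v0:v1,u0:u1]; g=d['color'][v0:v1,u0:u1].max(-1); h=cv2.cvtColor(d['color'],cv2.COLOR_BGR2HSV)[v0:v1,u0:u1]
    m=((g<100)&(P[...,2]>.018)&(P[...,2]<.034)).astype(np.uint8); nb,l,st,ct=cv2.connectedComponentsWithStats(m,connectivity=8)
    for k in range(1,nb):
        if st[k,4]<12: continue
        vs,us=np.where(l==k); p=np.array([ray(d,u+u0,v+v0,.026)[:2]*1000 for u,v in zip(us,vs)]).astype(np.float32)
        r=cv2.minAreaRect(p); print(n,st[k,4],np.round(r[0],1),np.round(r[1],1),round(r[2],1))
go(490,-230,120,171.5)
E
```

```text
a [51 28  3  3  4]Traceback (most recent call last):
  File "<stdin>", line 13, in <module>
IndexError: too many indices for array: array is 1-dimensional, but 2 were indexed
```

```bash
cat > m.py <<'E'
from h import *
c=np.load('c0.npz')
A={k:c[k+'a'] for k in('color','z_map','R','t','fx','fy','cx','cy')};B={k:c[k+'b'] for k in A}
pr=lambda *a:print(*[x.round(3) if hasattr(x,'round') else x for x in a])
H=cv2.cvtColor(A['color'],cv2.COLOR_BGR2HSV); print('blade',H[182,240],H[174,222],'table',H[175,260],H[200,215],'inlay',H[240,351])
P=cloud(A)
# blade top: per column, first row (from above) where height>.05
tops=[]
for u in range(218,266):
    k=np.where(P[160:200,u,2]>.052)[0]
    if len(k): tops.append((u,k[0]+160-.5,k[-1]+160.5))
tops=np.array(tops); p=np.array([ray(A,u,v,.066) for u,v,_ in tops])
L=cv2.fitLine(p[3:-3,:2].astype(np.float32)*1000,cv2.DIST_HUBER,0,.1,.01).ravel()
print('far(-x) top edge line',L,np.degrees(np.arctan2(L[1],L[0])),'ends',p[0].round(3),p[-1].round(3))
P=cloud(B); e=[]
for v in range(205,270):
    k=np.where((P[v,255:300,2]>.052))[0]
    if len(k): e.append((v,k[0]+255-.5,k[-1]+255.5))
for r in e[::8]+[e[-1]]: pr('side',r,ray(B,r[1],r[0],.066))
for n,u,v,h in(('blue1',290,158,.004),('blue1L',266,160,.0),('blue1R',312,158,0),('green',226,152,.004),('greenR',248,158,0),('jar',229,237,.12),('glass',293,285,.067),('muffin',185,226,.034),('grinder',379,281,.14)):
    pr(n,ray(A,u,v,h)[:2])
for n,d,(v0,v1,u0,u1) in(('a',A,(215,280,312,420)),('b',B,(135,190,258,308))):
    g=d['color'][v0:v1,u0:u1].astype(np.float32); bg=cv2.medianBlur(d['color'],15)[v0:v1,u0:u1]
    m=(g.sum(-1)<.62*bg.astype(float).sum(-1)).astype(np.uint8); nb,l,st,ct=cv2.connectedComponentsWithStats(m,connectivity=8)
    for k in range(1,nb):
        if st[k,4]<15: continue
        vs,us=np.where(l==k); p=np.array([ray(d,u+u0,v+v0,.026)[:2]*1000 for u,v in zip(us,vs)]).astype(np.float32)
        r=cv2.minAreaRect(p); print(n,st[k,4],np.round(r[0],1),np.round(r[1],1),round(r[2],1))
go(490,-230,120,171.5)
E
python3 m.py
```

```text
blade [ 15 121  82] [ 17 141  78] table [ 18 114 161] [ 19 114 119] inlay [ 16 122  73]
far(-x) top edge line [ 1.7234166e-01  9.8503721e-01  4.8620255e+02 -2.3052666e+02] 80.076 ends [ 0.479 -0.299  0.066] [ 0.427 -0.181  0.066]
side (206, np.float64(282.5), np.float64(283.5)) [ 0.529 -0.157  0.066]
side (215, np.float64(271.5), np.float64(275.5)) [ 0.491 -0.186  0.066]
side (223, np.float64(272.5), np.float64(276.5)) [ 0.485 -0.218  0.066]
side (231, np.float64(255.5), np.float64(277.5)) [ 0.436 -0.236  0.066]
side (239, np.float64(274.5), np.float64(278.5)) [ 0.475 -0.278  0.066]
side (247, np.float64(275.5), np.float64(279.5)) [ 0.47  -0.306  0.066]
side (269, np.float64(290.5), np.float64(291.5)) [ 0.484 -0.385  0.066]
blue1 [ 0.313 -0.132]
blue1L [ 0.337 -0.203]
blue1R [ 0.292 -0.066]
green [ 0.337 -0.335]
greenR [ 0.342 -0.261]
jar [ 0.729 -0.176]
glass [ 0.784 -0.01 ]
muffin [ 0.667 -0.329]
grinder [0.771 0.168]
a 77 [594.9  21.3] [ 7.  94.8] 83.0
a 81 [602.2  98.8] [ 7.2 90.2] 83.5
a 90 [613.  176.5] [ 8.2 82.8] 83.6
a 113 [622.3 254. ] [ 8.4 98.6] 83.4
a 25 [689.2 176.9] [ 8.2 16.6] 14.6
shift [-541.1 -557.1   74.4] turn -1.893 cur 63.0 tcp [260.6 512.  193.6] F [ 0.4 -0.2  1.3] gap 85.7 clk 0.1 q [ 0.96  0.31  0.05  1.3  -0.    1.43]
```

```bash
python3 -m handwheel '[[-539,-553,54,-1.87,1],[-539,-553,54,-1.87,1],[-539,-553,54,-1.87,1],[-539,-553,54,-1.87,1],[-539,-553,54,-1.87,1],[-539,-553,54,-1.87,1],[-539,-553,54,-1.87,1],[-539,-553,54,-1.87,1]]' 40; python3 -c "
from h import *
go(491,-225,140,170)"
```

```text
clock: 0.9
tcp_pos: [0.3671, 0.1763, 0.1698]
orientation: [-0.0, -0.289, 0.957, 0.0]
wrist_force: [1.6, 1.0, 0.0]
finger_gap: 0.0848
grip_force: 0.0
shift [ 119.2 -402.8   29.8] turn -0.809 cur 123.6 tcp [367.1 176.3 169.8] F [1.6 1.  0. ] gap 84.8 clk 0.9 q [ 0.25 -0.   -0.39  1.18  0.   -0.34]
```

```bash
python3 -m handwheel '[[119,-403,30,-0.81,1],[119,-403,30,-0.81,1],[119,-403,30,-0.81,1],[119,-403,30,-0.81,1],[119,-403,30,-0.81,1],[119,-403,30,-0.81,1],[119,-403,30,-0.81,1],[119,-403,30,-0.81,1]]' >/dev/null;  python3 -c "
from h import *
go(491,-225,120,170)"
```

```text
shift [ 62.7 -33.4  24.9] turn -0.003 cur 169.8 tcp [ 469.2 -157.4  144.9] F [ 1.1 -0.1  0.8] gap 85.0 clk 1.7 q [-0.49  0.18 -0.25  1.14  0.   -1.88]
```

```bash
python3 -m handwheel '[[63,-33,25,0,1],[63,-33,25,0,1],[63,-33,25,0,1],[63,-33,25,0,1]]' >/dev/null;  python3 - <<'E'
from h import *
go(491,-225,36,170)
d=cam('wrist'); cv2.imwrite('pics/w1.png',d['color'])
P=cloud(d); m=(P[...,2]>.056)&(P[...,2]<.076); q=P[m][:,:2]*1000
q=q[(abs(q[:,0]-490)<60)&(abs(q[:,1]+230)<100)]
r=cv2.minAreaRect(q.astype(np.float32)); print(len(q),r,P[m][:,2].max())
E
```

```text
shift [ 1.7 -1.8 83.4] turn -0.005 cur 169.7 tcp [ 489.7 -223.2  119.4] F [ 0.2  0.8 -0.1] gap 85.5 clk 2.1 q [-0.58  0.28 -0.19  1.11  0.   -1.97]
1738 ((489.0769958496094, -229.341064453125), (139.865966796875, 8.645840644836426), 79.74310302734375) 0.07599973815923347
```

View pics/w1.png

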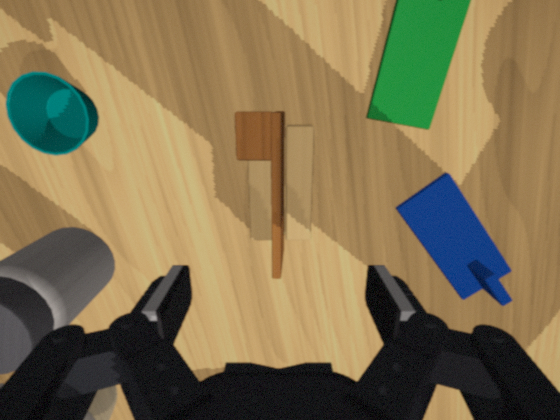

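The wrist view shows the blade edge-on from (279,112) to (277,277), with the rib at (255,135). The blade centre is at (489,−229) mm, its direction is 80°, and it lies between the open fingers. I'm descending to grip it.

```bash
python3 -m handwheel '[[0,0,40,0,1],[0,0,83,0,1],[0,0,83,0,1],[0,0,83,0,0],[0,0,83,0,0],[0,0,83,0,0],[0,0,83,0,0],[0,0,83,0,0]]' 40;python3 -m handwheel '[[0,0,0,0,0],[0,0,0,0,0],[0,0,0,0,0]]'; python3 -c "
from h import *
go(490,-224,36,170)"
```

```text
clock: 2.95
tcp_pos: [0.4912, -0.2239, 0.0383]
orientation: [0.0, -0.641, 0.767, -0.001]
wrist_force: [-0.3, 0.1, -0.9]
finger_gap: 0.0121
grip_force: 0.0
clock: 3.25
tcp_pos: [0.4905, -0.2235, 0.0372]
orientation: [0.0, -0.641, 0.767, 0.0]
wrist_force: [0.4, 1.0, 0.6]
finger_gap: -0.0002
grip_force: 0.0
shift [0.6 0.4 1.2] turn -0.004 cur 169.8 tcp [ 490.5 -223.5   37.2] F [0.4 1.  0.6] gap -0.2 clk 3.25 q [-0.58  0.34 -0.31  0.91  0.   -1.97]
```

Run:
```python
from h import *
a=cam('side');b=cam('scene')
cv2.imwrite('pics/g1.png',np.hstack([cv2.resize(a['color'][150:290,200:340],(400,400)),cv2.resize(b['color'][110:230,180:300],(400,400))]))
```

```text
(no output)
```

View pics/g1.png

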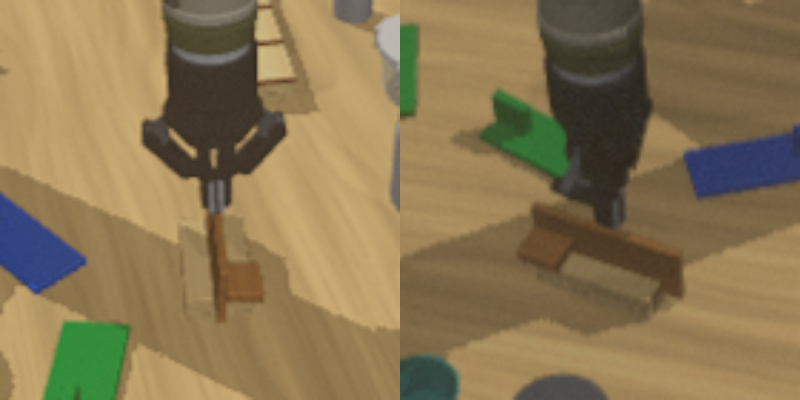

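The fingers are shut and look as if they end at the blade's top edge, at side crop (215,210) and scene crop (610,225). The blade is undisturbed. I'll check where the tip projects.

Run:
```python
from h import *
for n in('side','scene'):
    d=cam(n);P=cloud(d)
    for p in((.4905,-.2235,.037),(.4905,-.2235,.08),(.4905,-.2235,.066)):
        q=d['R'].T@(np.array(p)-d['t']); print(n,p,(d['fx']*q[0]/q[2]+d['cx']).round(1),(d['fy']*q[1]/q[2]+d['cy']).round(1))
    b=P.reshape(-1,3);k=(abs(b[:,0]-.49)<.012)&(abs(b[:,1]+.2235)<.1)&(b[:,2]>.03)&(b[:,2]<.14)
    s=b[k]; 
    for y in np.arange(-.31,-.12,.015):
        t=s[abs(s[:,1]-y)<.0075]; print(round(y,3),len(t),np.round(t[:,2].max(),3) if len(t) else'',np.round(t[:,2].min(),3) if len(t) else'')
d=cam('wrist');print(d['t'],d['R'])
go(490,-224,36,170)
```

```text
side (0.4905, -0.2235, 0.037) 275.4 232.4
side (0.4905, -0.2235, 0.08) 275.0 219.8
side (0.4905, -0.2235, 0.066) 275.1 224.0
-0.31 9 0.04 0.03
-0.295 65 0.067 0.03
-0.28 37 0.068 0.036
-0.265 26 0.066 0.037
-0.25 22 0.138 0.031
-0.235 183 0.14 0.051
-0.22 22 0.123 0.031
-0.205 5 0.123 0.04
-0.19 2 0.036 0.032
-0.175 0  
-0.16 0  
-0.145 0  
-0.13 0  
scene (0.4905, -0.2235, 0.037) 243.9 185.2
scene (0.4905, -0.2235, 0.08) 242.8 174.5
scene (0.4905, -0.2235, 0.066) 243.2 178.1
-0.31 0  
-0.295 45 0.066 0.037
-0.28 58 0.067 0.038
-0.265 61 0.069 0.031
-0.25 44 0.067 0.031
-0.235 53 0.13 0.031
-0.22 86 0.127 0.03
-0.205 72 0.135 0.03
-0.19 42 0.069 0.03
-0.175 24 0.068 0.03
-0.16 10 0.066 0.032
-0.145 0  
-0.13 0  
[ 0.4758002  -0.30307102  0.21690739] [[-9.84122857e-01  1.68604039e-01  5.54515984e-02]
 [ 1.77487009e-01  9.33530872e-01  3.11477885e-01]
 [ 7.50650531e-04  3.16374444e-01 -9.48634096e-01]]
shift [0.7 0.3 1.1] turn -0.004 cur 169.8 tcp [ 490.5 -223.4   37.1] F [ 0.2 -0.4  0.5] gap -0.0 clk 3.5 q [-0.58  0.34 -0.31  0.91  0.   -1.97]
```

Run:
```python
from h import *
d=cam('wrist');a=cam('side');b=cam('scene');print(env.grip_point_offset,[x for x in dir(env) if x[0]!='_'])
I=lambda m:cv2.resize(m,(400,300),interpolation=cv2.INTER_CUBIC)
cv2.imwrite('pics/g2.png',np.vstack([np.hstack([I(a['color'][200:260,240:320]),I(b['color'][150:210,205:285])]),np.hstack([I(d['color']),I(d['color'][180:330,180:380])])]))
q=d['R'].T@(np.array([.4905,-.2235,.037])-d['t']);print(d['fx']*q[0]/q[2]+d['cx'],d['fy']*q[1]/q[2]+d['cy'],q[2])
```

```text
0.0187 ['MotionError', 'grip_point_offset']
277.2803276610324 237.13231175598077 0.19627574510422377
```

View pics/g2.png

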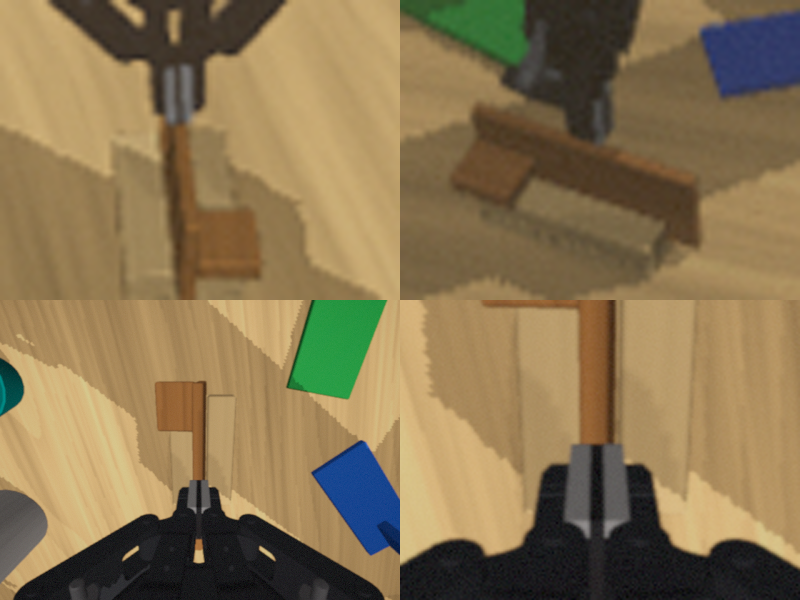

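The views show the shut fingers ending just at the blade's top edge, at side inset (180,120) and scene inset (595,140). They sit well above the reported TCP. I'll quantify the finger end before descending again.

Run:
```python
from h import *
d=cam('wrist');P=cloud(d);t=sensors.get_state()['tcp_pos']
for v in range(240,290,4):
    print(v,P[v,268:288:4,2].round(3),P[v,277].round(3))
for h in(0,.01,.02,.03,.04):
    q=d['R'].T@(t+[0,0,h]-d['t']);print(h,d['fy']*q[1]/q[2]+d['cy'])
```

```text
240 [0.024 0.067 0.066 0.067 0.065] [ 0.489 -0.235  0.066]
244 [0.024 0.067 0.067 0.066 0.067] [ 0.489 -0.233  0.067]
248 [0.024 0.067 0.066 0.067 0.065] [ 0.489 -0.23   0.066]
252 [0.078 0.079 0.078 0.078 0.078] [ 0.489 -0.234  0.078]
256 [0.083 0.082 0.083 0.083 0.083] [ 0.489 -0.234  0.082]
260 [0.087 0.088 0.087 0.086 0.087] [ 0.489 -0.234  0.088]
264 [0.091 0.091 0.091 0.091 0.091] [ 0.489 -0.234  0.091]
268 [0.094 0.095 0.095 0.093 0.095] [ 0.489 -0.234  0.094]
272 [0.097 0.097 0.097 0.099 0.098] [ 0.489 -0.234  0.099]
276 [0.1   0.101 0.102 0.102 0.102] [ 0.489 -0.234  0.102]
280 [0.106 0.105 0.105 0.104 0.104] [ 0.489 -0.234  0.105]
284 [0.107 0.108 0.108 0.107 0.108] [ 0.489 -0.233  0.107]
288 [0.11  0.11  0.111 0.11  0.11 ] [ 0.489 -0.234  0.111]
0 237.3506415281802
0.01 244.07551569257984
0.02 251.5206017566927
0.03 259.80814419895177
0.04 269.08971202068903
```

Every view puts the shut finger end about 38 mm above the reported TCP, at z≈0.076. I'll apply that offset: open, go down another 35 mm while watching the force, then close.

```bash
python3 -m handwheel '[[0,0,0,0,1],[0,0,0,0,1],[0,0,0,0,1],[0,0,0,0,1],[0,0,0,0,1],[0,0,12,0,1],[0,0,24,0,1],[0,0,35,0,1]]' 40;python3 -m handwheel '[[0,0,0,0,1],[0,0,0,0,0],[0,0,0,0,0],[0,0,0,0,0],[0,0,0,0,0],[0,0,0,0,0],[0,0,0,0,0],[0,0,0,0,0]]'
python3 - <<'E'
from h import *
go(490,-224,36,170)
d=cam('wrist');P=cloud(d)
for v in range(240,300,6): print(v,P[v,265:290:4,2].round(3),P[v,265].round(3))
E
```

```text
clock: 4.5
tcp_pos: [0.4899, -0.223, 0.0006]
orientation: [-0.0, -0.641, 0.767, 0.001]
wrist_force: [-0.6, 0.7, 0.1]
finger_gap: 0.0854
grip_force: 0.0
clock: 5.3
tcp_pos: [0.4888, -0.2231, 0.0023]
orientation: [-0.001, -0.641, 0.767, 0.001]
wrist_force: [-4.8, 0.7, 4.5]
finger_gap: 0.007
grip_force: 40.1
shift [  0.7  -1.2 -33.7] turn -0.004 cur 169.8 tcp [ 488.8 -223.1    2.3] F [-4.8  0.7  4.5] gap 7.0 clk 5.3 q [-0.58  0.38 -0.36  0.83 -0.   -1.97]
240 [0.025 0.025 0.066 0.066 0.067 0.067 0.014] [ 0.494 -0.233  0.025]
246 [0.024 0.024 0.066 0.066 0.067 0.066 0.015] [ 0.495 -0.229  0.024]
252 [0.044 0.043 0.066 0.065 0.182 0.067 0.045] [ 0.493 -0.235  0.044]
258 [0.05  0.05  0.067 0.066 0.066 0.066 0.049] [ 0.493 -0.234  0.05 ]
264 [0.055 0.056 0.067 0.066 0.066 0.067 0.055] [ 0.493 -0.234  0.055]
270 [0.061 0.062 0.066 0.066 0.066 0.067 0.062] [ 0.493 -0.234  0.061]
276 [0.066 0.067 0.066 0.066 0.066 0.068 0.067] [ 0.492 -0.234  0.066]
282 [0.071 0.071 0.066 0.066 0.066 0.065 0.072] [ 0.492 -0.234  0.071]
288 [0.076 0.076 0.066 0.066 0.067 0.067 0.076] [ 0.492 -0.234  0.076]
294 [0.076 0.076 0.066 0.067 0.066 0.067 0.077] [ 0.492 -0.232  0.076]
```

It is gripped (gap 7 mm at 40 N). Now I lift it and carry it to the free area, turning it along the rack's x.

```bash
python3 -m handwheel '[[0,0,-30,0,0],[0,0,-60,0,0],[-60,30,-60,0.15,0],[-130,58,-60,0.3,0],[-130,58,-60,0.45,0],[-130,58,-60,0.6,0],[-130,58,-60,0.75,0],[-130,58,-60,0.9,0]]'; python3 -c "
from h import *
go(455,-85,10,83.2)"
```

```text
clock: 6.15
tcp_pos: [0.4568, -0.0845, 0.0625]
orientation: [0.001, -0.247, 0.969, -0.0]
wrist_force: [0.5, -0.1, -0.7]
finger_gap: 0.0074
grip_force: 39.4
shift [ 1.9  0.5 52.5] turn 0.617 cur 118.6 tcp [456.8 -84.5  62.5] F [ 0.5 -0.1 -0.7] gap 7.4 clk 6.15 q [-0.36  0.19 -0.46  0.92  0.   -0.85]
```

```bash
python3 -m handwheel '[[0,0,0,0.15,0],[0,0,0,0.3,0],[0,0,0,0.45,0],[0,0,20,0.617,0],[0,0,40,0.617,0],[0,0,52,0.617,0],[0,0,58,0.617,0],[0,0,58,0.617,0]]'
python3 - <<'E'
from h import *
go(455,-85,-3,83.2)
d=cam('side');P=cloud(d).reshape(-1,3)
k=(abs(P[:,0]-.455)<.12)&(abs(P[:,1]+.09)<.05)&(P[:,2]>.045)&(P[:,2]<.09)
q=P[k];print(len(q));print(np.histogram(q[:,2],9))
cv2.imwrite('pics/s2.png',cv2.resize(d['color'][100:260,180:340],(600,600)))
E
```

```text
clock: 6.95
tcp_pos: [0.456, -0.0849, 0.0036]
orientation: [-0.001, 0.057, 0.998, 0.0]
wrist_force: [-0.0, 0.5, -1.4]
finger_gap: 0.0075
grip_force: 39.4
shift [ 1.  -0.2  6.6] turn 0.005 cur 83.5 tcp [456.  -84.9   3.6] F [-0.   0.5 -1.4] gap 7.5 clk 6.95 q [-0.36  0.26 -0.54  0.78  0.   -0.24]
378
(array([77, 65, 65, 83, 73,  6,  0,  1,  8]), array([0.04503822, 0.0499702 , 0.05490219, 0.05983418, 0.06476617,
       0.06969815, 0.07463014, 0.07956213, 0.08449412, 0.08942611]))
```

View pics/s2.png

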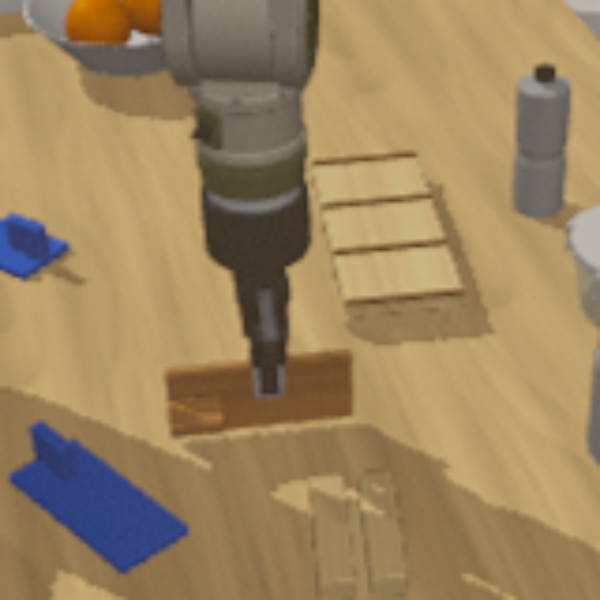

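Side view: the lifter is held upright at crop (260,390), clear of the rack and stand, with its rib on the −y side. I lower it to touch the counter next.

```bash
python3 -m handwheel '[[0,0,3,0,0],[0,0,5,0,0],[0,0,6,0,0],[0,0,7,0,0],[0,0,7,0,0]]';python3 -m handwheel '[[0,0,1,0,0],[0,0,1,0,0]]'
```

```text
clock: 7.5
tcp_pos: [0.4565, -0.0852, -0.0028]
orientation: [0.0, 0.057, 0.998, 0.0]
wrist_force: [-0.1, 0.6, -1.0]
finger_gap: 0.0077
grip_force: 39.4
clock: 7.7
tcp_pos: [0.4567, -0.0852, -0.0037]
orientation: [0.0, 0.057, 0.998, 0.0]
wrist_force: [-0.6, -0.1, -0.4]
finger_gap: 0.0076
grip_force: 39.6
```

```bash
python3 -m handwheel '[[0,0,1,0,0],[0,0,2,0,0],[0,0,2,0,0]]';python3 -m handwheel '[[0,0,0,0,0],[0,4,0,0,0.35],[0,10,0,0,0.35],[0,16,0,0,0.35],[0,21,0,0,0.35],[0,24,0,0,0.35],[0,24,0,0,0.35],[0,24,0,0,0.35]]'
cat > look.py <<'E'
from h import *
import sys
go(455,-85,-3,83.2)
for n in('side','scene'):
    d=cam(n);P=cloud(d).reshape(-1,3);c=cv2.cvtColor(d['color'],cv2.COLOR_BGR2HSV).reshape(-1,3)
    k=(abs(P[:,0]-.47)<.11)&(abs(P[:,1]+.06)<.1)&(P[:,2]>.004)&(P[:,2]<.09)&(c[:,1]>95)
    q=P[k]*1000;print(n,len(q))
    for x in range(385,540,20):
        t=q[abs(q[:,0]-x)<10]
        if len(t)>4: print(x,len(t),'y',t[:,1].min().round(),t[:,1].max().round(),'ztop',t[:,2].max().round(),'y@ztop',t[t[:,2].argmax(),1].round())
E
python3 look.py
```

```text
clock: 8.0
tcp_pos: [0.4568, -0.0853, -0.0038]
orientation: [0.001, 0.057, 0.998, -0.0]
wrist_force: [-6.1, 1.7, 20.1]
finger_gap: 0.0072
grip_force: 42.4
clock: 8.8
tcp_pos: [0.4592, -0.0611, -0.0059]
orientation: [-0.0, 0.057, 0.998, 0.0]
wrist_force: [0.2, 0.1, 0.0]
finger_gap: 0.03
grip_force: 0.2
shift [  1.5 -24.2  -2.9] turn 0.005 cur 83.5 tcp [459.2 -61.1  -5.9] F [0.2 0.1 0. ] gap 30.0 clk 8.8 q [-0.31  0.27 -0.55  0.75  0.   -0.19]
side 1006
385 95 y -92.0 -43.0 ztop 52.0 y@ztop -89.0
405 146 y -96.0 -44.0 ztop 53.0 y@ztop -91.0
425 141 y -92.0 -47.0 ztop 54.0 y@ztop -52.0
445 122 y -112.0 -50.0 ztop 88.0 y@ztop -112.0
465 80 y -110.0 -40.0 ztop 84.0 y@ztop -110.0
485 139 y -93.0 -53.0 ztop 52.0 y@ztop -59.0
505 141 y -96.0 -56.0 ztop 53.0 y@ztop -62.0
525 39 y -93.0 -57.0 ztop 53.0 y@ztop -64.0
scene 458
405 24 y -107.0 11.0 ztop 48.0 y@ztop -41.0
425 53 y -148.0 31.0 ztop 50.0 y@ztop -80.0
445 51 y -118.0 13.0 ztop 89.0 y@ztop -34.0
465 65 y -138.0 16.0 ztop 90.0 y@ztop -112.0
485 55 y -145.0 35.0 ztop 87.0 y@ztop -15.0
505 63 y -138.0 14.0 ztop 54.0 y@ztop -56.0
525 57 y -130.0 20.0 ztop 54.0 y@ztop -61.0
```

The blade leans about 35° toward +y, resting on the +y finger as planned. I open and lower gradually so that it comes down on the finger.

```bash
python3 -m handwheel '[[0,0,0,0,0.5],[0,0,2,0,0.6],[0,0,6,0,0.7],[0,1,10,0,0.8],[0,2,14,0,0.9],[0,3,18,0,1],[0,3,20,0,1],[0,3,20,0,1]]';python3 -m handwheel '[[0,0,0,0,1],[0,0,0,0,1]]'; python3 look.py
```

```text
clock: 9.7
tcp_pos: [0.4592, -0.0582, -0.0262]
orientation: [-0.0, 0.057, 0.998, 0.0]
wrist_force: [0.3, -0.2, 0.5]
finger_gap: 0.0858
grip_force: 0.0
clock: 9.9
tcp_pos: [0.4598, -0.0584, -0.0256]
orientation: [0.0, 0.057, 0.998, -0.0]
wrist_force: [0.4, -0.2, -0.4]
finger_gap: 0.0852
grip_force: 0.0
shift [  1.8 -26.9 -22.6] turn 0.005 cur 83.5 tcp [459.8 -58.4 -25.6] F [ 0.4 -0.2 -0.4] gap 85.2 clk 9.9 q [-0.3   0.29 -0.58  0.7   0.   -0.19]
side 668
385 74 y -80.0 -37.0 ztop 41.0 y@ztop -49.0
405 114 y -78.0 -40.0 ztop 41.0 y@ztop -50.0
425 89 y -83.0 -22.0 ztop 41.0 y@ztop -52.0
445 88 y -134.0 -19.0 ztop 90.0 y@ztop -88.0
465 14 y -116.0 -61.0 ztop 75.0 y@ztop -111.0
485 70 y -88.0 -29.0 ztop 11.0 y@ztop -64.0
505 86 y -90.0 -28.0 ztop 10.0 y@ztop -81.0
525 30 y -92.0 -30.0 ztop 9.0 y@ztop -49.0
scene 801
405 36 y -151.0 -31.0 ztop 22.0 y@ztop -39.0
425 107 y -79.0 18.0 ztop 36.0 y@ztop -49.0
445 119 y -138.0 -6.0 ztop 88.0 y@ztop -16.0
465 139 y -133.0 20.0 ztop 90.0 y@ztop 14.0
485 122 y -153.0 11.0 ztop 89.0 y@ztop 1.0
505 118 y -158.0 -27.0 ztop 12.0 y@ztop -86.0
525 71 y -90.0 20.0 ztop 12.0 y@ztop -32.0
```

It is flat with the rib up (rib top z≈41, blade top ≈10). I raise the tool and measure its pose.

```bash
python3 -m handwheel '[[0,0,-50,0,1],[0,0,-90,0,1],[0,0,-90,0,1],[0,0,-90,0,1]]' >/dev/null
cat > pose.py <<'E'
from h import *
d=cam('wrist'); P=cloud(d)*1000; c=cv2.cvtColor(d['color'],cv2.COLOR_BGR2HSV)
near=(abs(P[...,0]-450)<110)&(abs(P[...,1]+60)<70)&(c[...,1]>80)
for n,lo,hi in(('rib',30,48),('blade',5,13)):
    m=(near&(P[...,2]>lo)&(P[...,2]<hi)).astype(np.uint8)
    nb,l,st,_=cv2.connectedComponentsWithStats(m);k=1+st[1:,4].argmax()
    q=P[l==k]; r=cv2.minAreaRect(q[:,:2].astype(np.float32)); print(n,st[k],[np.round(x,1) for x in r],np.median(q[:,2]))
cv2.imwrite('pics/w3.png',d['color'])
go(455,-85,-3,83.2)
E
python3 pose.py
```

```text
rib [ 280  111   19   61 1071] [array([403.7, -44.7]), array([11.7, 39.4]), np.float64(83.4)] 40.11117320520552
blade [  248   110    80   165 10972] [array([453.5, -50.6]), array([ 60.1, 139.7]), np.float64(83.2)] 8.24837562133926
shift [  1.5 -27.   67.2] turn 0.005 cur 83.5 tcp [459.5 -58.3  64.2] F [-0.3  0.5 -0.9] gap 85.2 clk 10.45 q [-0.3   0.18 -0.46  0.93  0.   -0.19]
```

View pics/w3.png

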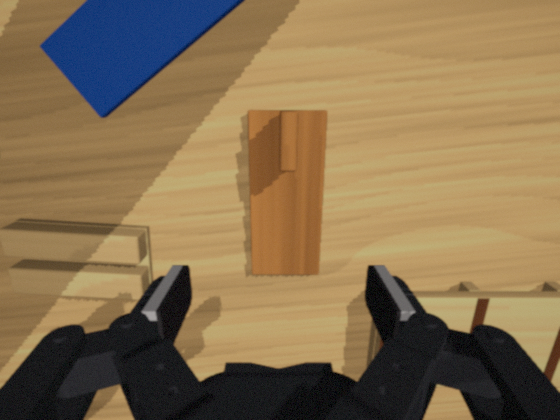

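The wrist view shows the lifter lying flat with its rib up at (288,140) and the blade from (287,110) to (285,275). The rib centre is at (403.7,−44.7) mm and the yaw is −6.8°. I take it by the rib.

```bash
python3 -m handwheel '[[30,4,0,0,1],[57,7,0,0,1],[57,7,40,0,1],[57,7,75,0,1],[57,7,90,0,1],[57,7,90,0,1],[57,7,90,0,0],[57,7,90,0,0]]' 50;python3 -m handwheel '[[0,0,0,0,0],[0,0,0,0,0],[0,0,0,0,0],[0,0,0,0,0],[0,0,0,0,0],[0,0,0,0,0]]' ; python3 -c "
from h import *
go(404,-44.7,-26,83.2)"
```

```text
clock: 11.25
tcp_pos: [0.4043, -0.0451, -0.0253]
orientation: [0.0, 0.057, 0.998, -0.0]
wrist_force: [0.8, 0.8, 0.5]
finger_gap: 0.0589
grip_force: 0.0
clock: 11.85
tcp_pos: [0.4045, -0.0452, -0.0251]
orientation: [0.001, 0.057, 0.998, -0.0]
wrist_force: [-0.5, 0.5, 6.3]
finger_gap: 0.0111
grip_force: 50.1
shift [0.6 0.4 0.9] turn 0.005 cur 83.5 tcp [404.5 -45.2 -25.1] F [-0.5  0.5  6.3] gap 11.1 clk 11.85 q [-0.31  0.2  -0.71  0.66  0.   -0.2 ]
```

Gripped by the rib (gap 11 mm, 50 N). I move in front of mouth_r and check the alignment relative to the inlays in the scene camera.

```bash
python3 -m handwheel '[[0,0,-12,0,0],[4,40,-12,0,0],[4,85,-12,0,0],[4,127,-12,0,0],[4,127,-12,0,0],[4,127,-8,0,0],[4,127,-4,0,0],[4,127,-4,0,0]]'
cat > align.py <<'E'
from h import *
go(415.3,81.4,-23,83.2)
t=sensors.get_state()['tcp_pos']*1000
for n in('scene','side'):
    d=cam(n);c=cv2.cvtColor(d['color'],cv2.COLOR_BGR2HSV)
    u,v=np.meshgrid(np.arange(560),np.arange(420))
    K=np.stack([(u-d['cx'])/d['fx'],(v-d['cy'])/d['fy'],np.ones_like(u)],-1)@d['R'].T
    G=lambda h:d['t']*1000+K*((h-d['t'][2]*1000)/K[...,2])[...,None]
    g=G(11.);m=(abs(g[...,0]-t[0]-75)<58)&(abs(g[...,1]-t[1]+8)<60)&(c[...,0]<16)&(c[...,1]>130)
    m=(m*255).astype(np.uint8);nb,l,st,_=cv2.connectedComponentsWithStats(m)
    if nb>1:
        k=1+st[1:,4].argmax();q=g[l==k][:,:2].astype(np.float32);r=cv2.minAreaRect(q);print(n,'blade',len(q),[np.round(x,1) for x in r], 'box',cv2.boxPoints(r).round().tolist())
        print('  mean hsv',c[l==k].mean(0).round())
cv2.imwrite('pics/al.png',np.vstack([cv2.resize(cam('scene')['color'][150:290,240:440],(560,392))]))
E
python3 align.py
```

```text
clock: 12.65
tcp_pos: [0.4133, 0.0806, -0.0226]
orientation: [-0.001, 0.058, 0.998, -0.0]
wrist_force: [-0.6, -1.1, -1.1]
finger_gap: 0.0113
grip_force: 49.4
shift [-1.9  1.   0.4] turn 0.003 cur 83.4 tcp [413.3  80.6 -22.6] F [-0.6 -1.1 -1.1] gap 11.3 clk 12.65 q [ 0.    0.22 -0.67  0.68 -0.    0.12]
scene blade 560 [array([482.6,  72.4]), array([ 57.6, 108.5]), np.float64(83.2)] box [[425.0, 50.0], [533.0, 37.0], [540.0, 95.0], [432.0, 107.0]]
  mean hsv [ 15. 147. 129.]
side blade 149 [array([470.6,  64.3]), array([ 76.1, 109.2]), np.float64(70.0)] box [[406.0, 47.0], [509.0, 10.0], [535.0, 81.0], [432.0, 119.0]]
  mean hsv [ 15. 158. 141.]
```

View pics/al.png

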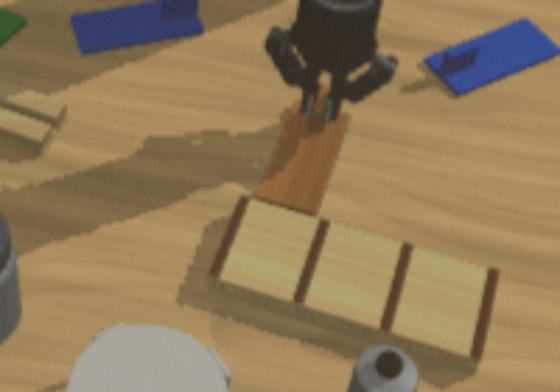

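The scene crop shows the blade tip centred on the right slot, just before the mouth, with tip corners at (260,192) and (318,213). The offset is about 1 mm, so I trim it and feel forward.

```bash
python3 -m handwheel '[[-3,1,0,0,0],[-7,1,0,0,0],[-11,1,0,0,0],[-15,1,0,0,0],[-19,1,0,0,0],[-23,1,0,0,0],[-26,1,0,0,0],[-26,1,0,0,0]]'; python3 -m handwheel '[[-2,0,0,0,0],[-4,0,0,0,0],[-6,0,0,0,0]]'; python3 -m handwheel '[[-1,0,0,0,0],[-2,0,0,0,0],[-3,0,0,0,0]]'
```

```text
clock: 13.6
tcp_pos: [0.4408, 0.0797, -0.0217]
orientation: [0.0, 0.057, 0.998, 0.0]
wrist_force: [0.2, -0.2, -1.2]
finger_gap: 0.0111
grip_force: 49.4
clock: 13.9
tcp_pos: [0.4462, 0.0791, -0.0217]
orientation: [0.0, 0.057, 0.998, 0.0]
wrist_force: [0.1, -0.3, -0.0]
finger_gap: 0.011
grip_force: 49.4
clock: 14.2
tcp_pos: [0.4492, 0.0787, -0.0217]
orientation: [0.0, 0.057, 0.998, 0.0]
wrist_force: [-0.6, 0.1, -0.9]
finger_gap: 0.0109
grip_force: 49.4
```

```bash
for i in 1 2 3; do python3 -m handwheel '[[-2,0,0,0,0],[-4,0,0,0,0]]' | grep -E 'tcp|wrist'; done
```

```text
tcp_pos: [0.4532, 0.0783, -0.0217]
wrist_force: [0.9, 0.3, -0.7]
tcp_pos: [0.4573, 0.0778, -0.0217]
wrist_force: [0.2, -0.2, -0.7]
tcp_pos: [0.4579, 0.0775, -0.0225]
wrist_force: [-9.6, 1.2, 4.3]
```

It jams about 28 mm in (−9.6 N), so mouth_r is choked. I back out and try mouth_m.

```bash
python3 -m handwheel '[[10,0,0,0,0],[25,0,0,0,0],[40,0,0,0,0],[48,0,0,0,0],[48,0,0,0,0],[48,26,-2,0,0],[48,52,-2,0,0],[48,78,0,0,0]]'|grep -E 'tcp|wris'; python3 -m handwheel '[[0,0,0,0,0],[0,0,0,0,0]]' >/dev/null; python3 align.py
```

```text
tcp_pos: [0.4242, 0.1613, -0.0211]
wrist_force: [1.5, -0.1, -0.6]
shift [ -1.3 -79.6   1.3] turn 0.006 cur 83.6 tcp [423.  160.7 -21.7] F [ 0.3  0.8 -0.2] gap 10.8 clk 15.8 q [ 0.19  0.27 -0.6   0.7  -0.    0.3 ]
scene blade 595 [array([491.6, 152.7]), array([ 58.2, 107.6]), np.float64(83.2)] box [[435.0, 130.0], [542.0, 117.0], [548.0, 175.0], [442.0, 188.0]]
  mean hsv [ 15. 147. 130.]
side blade 124 [array([470. , 150.3]), array([74.9, 98. ]), np.float64(65.6)] box [[410.0, 136.0], [499.0, 96.0], [530.0, 164.0], [441.0, 205.0]]
  mean hsv [ 15. 157. 141.]
```

```bash
python3 -m handwheel '[[-4,-1,0,0,0],[-9,-1,0,0,0],[-14,-1,0,0,0],[-19,-1,0,0,0],[-24,-1,0,0,0],[-28,-1,0,0,0]]'| grep -E 'tcp|wrist'; for i in 1 2 3 4 5; do python3 -m handwheel '[[-2,0,0,0,0],[-4,0,0,0,0]]' | grep -E 'tcp|wrist'; done
```

```text
tcp_pos: [0.4506, 0.156, -0.0217]
wrist_force: [0.2, 1.2, -0.3]
tcp_pos: [0.4539, 0.1556, -0.0218]
wrist_force: [0.0, 1.0, -1.4]
tcp_pos: [0.4578, 0.1553, -0.0218]
wrist_force: [-0.2, 1.1, -1.1]
tcp_pos: [0.4619, 0.1548, -0.0217]
wrist_force: [0.1, -0.3, -0.2]
tcp_pos: [0.466, 0.1543, -0.0217]
wrist_force: [-0.2, -0.3, -1.1]
tcp_pos: [0.4687, 0.1538, -0.022]
wrist_force: [-6.2, -0.1, 1.0]
```

It jams at the same depth (−6.2 N), so mouth_m is choked too. Next is mouth_l.

```bash
python3 -m handwheel '[[10,0,0,0,0],[25,0,0,0,0],[40,0,0,0,0],[47,0,0,0,0],[47,0,0,0,0],[47,26,-2,0,0],[47,52,-2,0,0],[47,78,0,0,0]]'|grep -E 'tcp|wris'; python3 -m handwheel '[[0,0,0,0,0],[0,0,0,0,0]]' >/dev/null; python3 align.py
```

```text
tcp_pos: [0.4337, 0.2378, -0.0211]
wrist_force: [0.4, 0.6, -2.0]
shift [  -0.4 -156.6    1.3] turn 0.006 cur 83.5 tcp [432.5 237.  -21.8] F [-0.5 -0.2 -0.9] gap 10.9 clk 18.55 q [ 0.34  0.34 -0.5   0.73 -0.    0.45]
scene blade 622 [array([500.8, 228.6]), array([ 57.6, 107.4]), np.float64(83.2)] box [[444.0, 206.0], [551.0, 194.0], [558.0, 251.0], [451.0, 263.0]]
  mean hsv [ 15. 147. 131.]
side blade 98 [array([475.3, 236.2]), array([54.3, 97.3]), np.float64(4.1)] box [[445.0, 283.0], [452.0, 186.0], [506.0, 190.0], [499.0, 287.0]]
  mean hsv [ 15. 157. 138.]
```

```bash
python3 -m handwheel '[[-5,0,0,0,0],[-10,0,0,0,0],[-16,0,0,0,0],[-22,0,0,0,0],[-28,0,0,0,0],[-34,0,0,0,0],[-40,0,0,0,0]]'| grep -E 'tcp|wrist'; for i in 1 2 3 4; do python3 -m handwheel '[[-2,0,0,0,0],[-4,0,0,0,0]]' | grep -E 'tcp|wrist'; done
```

```text
tcp_pos: [0.4722, 0.2321, -0.0218]
wrist_force: [0.4, -0.9, -0.9]
tcp_pos: [0.4758, 0.2316, -0.0218]
wrist_force: [-0.4, -0.2, -1.1]
tcp_pos: [0.4795, 0.2313, -0.0218]
wrist_force: [-0.3, -0.3, -1.0]
tcp_pos: [0.4837, 0.2308, -0.0217]
wrist_force: [0.5, 0.5, -0.5]
tcp_pos: [0.4877, 0.2303, -0.0217]
wrist_force: [0.3, 0.4, -1.6]
```

It passes the jam depth freely, so this is the clear slot. I push on to the back.

```bash
python3 -m handwheel '[[-5,0,0,0,0],[-10,0,0,0,0],[-15,0,0,0,0],[-20,0,0,0,0],[-25,0,0,0,0],[-30,0,0,0,0]]'| grep -E 'tcp|wrist'; for i in 1 2 3 4 5; do python3 -m handwheel '[[-1,0,0,0,0],[-3,0,0,0,0]]' | grep -E 'tcp|wrist'; done
```

```text
tcp_pos: [0.5179, 0.2268, -0.0217]
wrist_force: [-0.0, 0.2, 0.1]
tcp_pos: [0.5203, 0.2265, -0.0218]
wrist_force: [0.2, -0.2, -0.4]
tcp_pos: [0.5231, 0.2262, -0.0218]
wrist_force: [-0.3, -0.2, -0.4]
tcp_pos: [0.5262, 0.2259, -0.0217]
wrist_force: [-1.1, -0.3, -0.9]
tcp_pos: [0.5292, 0.2256, -0.0218]
wrist_force: [-3.0, 0.1, 0.3]
tcp_pos: [0.5289, 0.2253, -0.0224]
wrist_force: [-12.4, 2.3, 4.1]
```

The back wall is reached (−12 N, about 82 mm past the mouth). I ease off, lower to the counter, release and rise.

```bash
python3 -m handwheel '[[1,0,1,0,0],[2,0,2,0,0],[2,0,3,0,0],[2,0,3,0,0]]'| grep -E 'tcp|wrist'; python3 -m handwheel '[[0,0,0,0,1],[0,0,0,0,1],[0,0,0,0,1],[0,0,0,0,1],[0,0,0,0,1],[0,0,0,0,1],[0,0,0,0,1],[0,0,-30,0,1]]'| grep -E 'tcp|wrist|gap'; python3 -m handwheel '[[20,0,-50,0,1],[30,0,-100,0,1],[30,0,-130,0,1],[30,0,-130,0,1],[30,0,-130,0,1]]'| grep -E 'tcp|wrist'
python3 - <<'E'
from h import *
d=cam('wrist');P=cloud(d)*1000;c=cv2.cvtColor(d['color'],cv2.COLOR_BGR2HSV)
near=(abs(P[...,0]-520)<60)&(abs(P[...,1]-225)<50)&(c[...,1]>80)
for n,lo,hi in(('rib',30,48),('blade',5,13)):
    m=(near&(P[...,2]>lo)&(P[...,2]<hi)).astype(np.uint8)
    nb,l,st,_=cv2.connectedComponentsWithStats(m);k=1+st[1:,4].argmax()
    q=P[l==k]; r=cv2.minAreaRect(q[:,:2].astype(np.float32)); print(n,st[k],[np.round(x,1) for x in r],np.median(q[:,2]))
s=cam('scene')['color']
cv2.imwrite('pics/end.png',np.hstack([cv2.resize(d['color'],(400,300)),cv2.resize(s[100:340,150:470],(400,300))]))
E
```

```text
tcp_pos: [0.5291, 0.2254, -0.0249]
wrist_force: [-5.1, -0.7, 1.1]
tcp_pos: [0.5268, 0.2244, 0.0019]
wrist_force: [0.2, 0.0, -0.2]
finger_gap: 0.0856
tcp_pos: [0.5013, 0.2291, 0.1363]
wrist_force: [-0.3, -0.4, 0.2]
rib [272 201  13  41 494] [array([528.6, 226.4]), array([11.7, 40.1]), np.float64(83.3)] 40.04418526513642
blade [ 250  194   57   54 2411] [array([539.7, 225. ]), array([60. , 62.6]), np.float64(83.4)] 8.194656030515224
```

View pics/end.png

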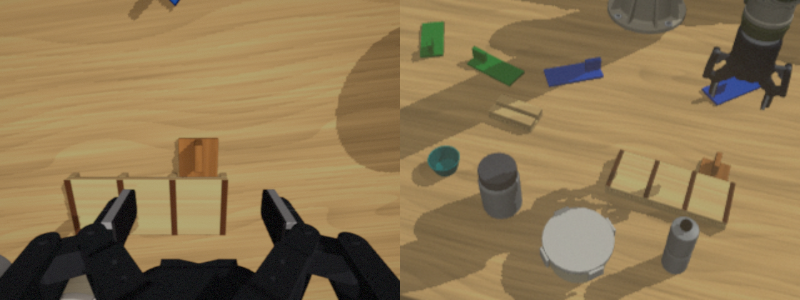

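The final view shows the lifter flat and rib up in the left slot, with its rib at wrist inset (198,158) and 58 mm protruding, which matches full depth. The jar, muffin cup, glass container and grinder are where they started, and the gripper is clear.

```bash
python3 -c "
from workcell import workorder
print(workorder.hand_in())"
```

```text
the job is handed in; nothing more can be done
None
```

The job is done and handed in: the lifter was laid flat, picked up again by the rib, tried in all three slots and pushed to the back of the clear left one (mouth_l), where it lies rib up with the bystanders untouched.

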